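Emboss a memo pad: slide it into the press, mesh the splined die, press it home and hold

TASK

Slide the memo pad flat along the desk, without lifting it, straight into the throat of the grey embossing press until its plain end is up against the column. Then take the die with the square handle from the rack, turn it until its splines mesh with the hole in the press head, push it fully home against its spring so its foot bears on the pad, and finish while still holding it pressed down. Leave everything else on the desk where it is.

Things in the scene. Friction and masses are not known exactly. Their poses are not given: they have to be found in the camera images.
- press: Low grey C-frame embossing press, fixed. Origin on the desk straight below the hole's vertical axis; z up. Throat opens to local -x (roughly world +y); column at local +x, 72 mm wide (y), 66 mm tall. Head over the throat: 72 mm wide (y), local x from -32 to 30 mm, underside 50 mm and top 66 mm above the desk. A paper-thin dark mat (look only) lies in the throat.
- press_mouth (a point): Centre of the hole at the head's top face, 66 mm above the desk; axes as the press. The hole is a 40 mm square, 16 mm deep, with four steel teeth 7.4 mm wide reaching in from the corners along the diagonals (tips 11 mm from the axis). They leave four keyways along local +x, -x, +y, -y, 10.3 mm wide at the narrowest.
- press_stop (a point): Foot of the middle of the column's face (the stop), at desk level, 30 mm along local +x from the hole's axis; axes as the press.
- pad: Loose stiff memo pad, brown card cover, 130 mm long (local x), 48 mm wide (y), 16 mm thick, 0.12 kg; wire spiral at its local -x end, plain end at +x. Origin: centre of its underside. Starts flat on the desk before the throat, plain end roughly towards the press. Can be pinched across its width. In place, its plain end touches the column and its centre line runs under the hole.
- pad_end (a point): Middle of the lower edge of the pad's plain end (65 mm along local +x from the pad's origin); axes as the pad.
- die: Loose embossing die, about 0.2 kg, hanging upright in one of the rack's two holes. Origin on its axis at the underside of its round steel flange (the shoulder), 50 mm across, 5 mm thick; z up. Wooden handle on the flange, 26 mm square, z = 5 to 50 mm, faces square to local x and y. Home means shoulder resting on the head's top; let go, the spring lifts it again.
- die_ribs (a point): On the die's axis at the lower end of its splines, 24 mm below the shoulder; axes as the die. Four steel splines (ribs) along local +x, -x, +y, -y, 8 mm wide, tips 17 mm from the axis, 24 mm long, about a core 19 mm across. About 1.1 mm clearance each side in the keyways; any of the four quarter turns fits.
- foot (a joint): How far the die's foot is pushed up into the die, m: 0 extended, 0.008 with the die home over the pad, 0.010 at most. Spring: 4 N at 0, about 9 N at 0.008.
- foot_tip (a point): Centre of the underside of the die's brass foot, 18 mm across, below the splines: 58 mm below the shoulder when extended. It meets the pad's top when the shoulder is still 8 mm above the head.
- rack: Fixed light wood block 180 (local x) by 80 by 70 mm tall with two square through holes 40 mm wide at local x = -45 and +45 mm, a die hanging in each by its flange, shoulder at 70 mm. Origin at the centre of its underside.
- round_die: The other die, plain, with a wooden ball knob 34 mm across (top 45 mm above the shoulder) on an equal flange; stays in the rack. Origin on its axis at the underside of the flange.
- pencil_a: Orange pencil, 168 mm long, 8 mm thick, lying between pad and rack, along local x. Leave alone.
- pencil_b: Blue pencil, 168 mm long, lying beyond the pad. Leave alone.
- sharpener: Small wooden pencil sharpener, 26 mm, 13 mm tall. Leave alone.
- magnifier: Magnifying glass lying flat, lens 68 mm across (origin at lens centre), black handle to 145 mm along local x. Leave alone.
- stapler: Black stapler, 130 mm long, 44 mm tall. Leave alone.
- eraser: White eraser 45 by 20 by 12 mm. Leave alone.
There are look-alikes about, which are no part of the job. What is shaped like the die but green is not meant. There is more than one size of the pad; the one meant has the size given above.

How it is judged:
On the way, in this order (a step that is already met when the one before it is completed fails the run):
1. the pad lies in the throat, plain end up against the column, straight and centred (x of pad_end in the frame of press_stop above -0.006 m and y of pad_end in the frame of press_stop between -0.01 and 0.01 m and angle between the x axis of pad and the x axis of press, either way round below 0.14 rad and height (world z) of pad below 0.004 m), for 0.2 s.
2. the die's splines have meshed with the hole (ribs at least 6 mm in) (z of die in the frame of press_mouth below 0.018 m and horizontal distance between die and press_mouth below 0.004 m and angle between die's own z axis and vertical below 0.12 rad), for 0.05 s.
At the end, for the whole second after the job is handed in: Pad flat, plain end within 6 mm of the column, within 10 mm of the middle, 0.14 rad of straight; die upright in the hole (3 mm, 0.07 rad), shoulder within 2 mm of the head, foot pushed in over 5 mm and bearing on the pad with over 5 N, fingers still holding the die down through the last second (all of step 1 and z of die in the frame of press_mouth below 0.002 m and horizontal distance between die and press_mouth below 0.003 m and angle between die's own z axis and vertical below 0.07 rad and value of joint foot above 0.005 m and contact force between die and pad above 5 N and contact force between the fingers and die above 2 N); the arm keeps its last pose, push and grip.
It fails at once if the pad is lifted off the desk (height (world z) of pad above 0.015 m or angle between pad's own z axis and vertical above 0.25 rad).
It fails at once if another thing on the desk is disturbed (moved more than 30 mm) (distance of any of round_die, pencil_a, pencil_b, sharpener, magnifier, stapler, eraser from where it was at the start of the episode above 0.03 m).
It also fails if it takes over 61 s, if anything falls off the work surface, if the arm or the gripper's body presses on something with over 40 N, if the wrist force passes 120 N, or if a joint passes its speed limit or range.

ROBOT

A 7-joint arm with a two-finger parallel gripper is mounted at the origin on the work surface. World frame = base frame: x ahead of the robot, y to its left, z up, the work surface at z = 0. Lengths are in m, angles in rad, forces in N, time in s.
With the tool pointing down it reaches from about 0.4 to 0.875 m from the base axis. Payload 19.3 kg.
Tool frame: the origin (TCP) lies at the very end of the fingers, on their centre line; the grasp point (between the pads) lies 19 mm behind it; z points along the fingers, y is the line along which they close (so a half turn about z gives the same grasp; the last joint's range is limited). The gripper opens to 85 mm and grips with 20 to 120 N. Pads are 22 mm wide; open, the fingers measure 114 mm over their backs; the gripper's body (76 mm by 85 mm) begins 54 mm behind the grasp point. The pads swing forward as they close: fully open they stand 13 mm farther back than shut.
Start: joints at [-1.278, 0.521, -0.036, 1.599, 0.021, 1.021, -0.113], TCP at [0.222, 0.584, 0.231] pointing down, gripper open.
Joint ranges: [-2.91, 2.91], [-0.3, 2.13], [-1.5, 1.42], [0.17, 2.43], [-1.26, 4.41], [0.16, 1.93], [-2.52, 2.52]. Speed limits (rad/s): [1.89, 1.89, 2.39, 2.39, 3.01, 3.01, 3.01].

INTERFACE

Orientations are given as [roll, pitch, yaw] about the fixed x, y, z axes, in that order (R = Rz(yaw) Ry(pitch) Rx(roll)).
In Python, from workcell import bot gives the robot as it stands.
- The arm moves only by the shell command python3 -m crank 'ROWS' [FORCE]. ROWS is a JSON object of lists of equal length, an entry for each row: "travel": the shift along the world's x, y, z in cm, a list of three; "turn": the turn, a rotation vector about the world's x, y, z in degrees, a list of three; "gripper": the closure, from 0 (fully open) to 1 (shut). A call has exactly 5 rows; each row is the pose to reach, as a shift and turn from the pose commanded when the call began; what a row does not reach only later rows make up. A row lasts 1/10 s, in which the tool goes at most 50 mm and 8.59 degrees, less where a joint would pass 70% of its speed; a pose out of reach is approached as far as the arm can. A call with a gripper value outside its range is refused whole. The fingers move at their own pace and stop on an object; FORCE is the grip in N (left out, the last holds). Time passes only in rows, so rows that repeat a pose let the fingers close, or fill a call up. It gives the time, the measured TCP pose, the force, the opening and the grip force at its end, in the units of the state.
- bot.observe(): the state, without advancing time (a new reading comes with each control period).
- bot.grab_frame(name): name is "side" or "top" or "wrist"; returns a dict with "pixels" (384x512x3 uint8, red, green, blue), "fx", "fy", "cx", "cy" (pixels), "extrinsics" (4x4, takes a point from world to camera coordinates). Camera axes: x right, y down, z forward; pixel columns grow to the right and rows downward; lengths in m; the calibration is good to about 2 mm. The wrist camera is an equidistant fisheye: a pixel r from the principal point sees the ray r / f radians off the axis. A picture is of the moment at which its call begins. There is no depth.
- bot.job_done(): hands the job in; it is judged then, once.
The state is a dict: "clock": time; "qpos": joint angles; "qd": joint speeds; "joint_efforts": joint torques, N m; "position": TCP position; "tool_rot": TCP orientation; "force": force on the tool from outside, world axes, zero at the start; "moment": the same for the moment, N m; "grip_width": finger opening in m; "finger_force": force on a finger pad.
Only numpy, scipy, OpenCV 4.12 (cv2) and the standard library are available. Lean on these libraries where they do the work, as an engineer would, in place of code of your own. Each camera call takes 0.05 s, during which the arm holds its last target. There are 200 camera calls.

## Working session

There is one attempt and no reset: what is moved stays moved. The work goes in short steps, Python scripts to look and compute and a shell command to move; the robot and the scene stay as the last step left them, time stands still between calls to the robot, and variables do not carry over. Pictures are saved under pics/ and viewed, at most 10 in all, crops included, and the job is handed in when it is done.

```bash
mkdir -p pics; cat > h.py <<'E'
import numpy as np, cv2
from workcell import bot
def snap(n,f=None):
    d=bot.grab_frame(n); im=cv2.cvtColor(np.array(d["pixels"]),cv2.COLOR_RGB2BGR)
    if f: cv2.imwrite('pics/'+f,im)
    np.savez('pics/'+n+'.npz',**{k:np.array(d[k]) for k in d})
    return d,im
def ray(d,u,v,fish=False):
    E=np.array(d["extrinsics"]); x=(u-d["cx"])/d["fx"]; y=(v-d["cy"])/d["fy"]
    if fish:
        r=np.hypot(x,y); s=np.sin(r)/r if r>1e-9 else 1; c=np.array([x*s,y*s,np.cos(r)])
    else: c=np.array([x,y,1.])
    R=E[:3,:3]; return -R.T@E[:3,3], R.T@c
def onz(d,u,v,z,fish=False):
    o,r=ray(d,u,v,fish); return o+r*(z-o[2])/r[2]
def proj(d,p,fish=False):
    E=np.array(d["extrinsics"]); c=E[:3,:3]@np.array(p)+E[:3,3]
    if fish:
        n=np.hypot(c[0],c[1]); t=np.arctan2(n,c[2]); return d["cx"]+d["fx"]*t*c[0]/n, d["cy"]+d["fy"]*t*c[1]/n
    return d["cx"]+d["fx"]*c[0]/c[2], d["cy"]+d["fy"]*c[1]/c[2]
E
python3 - <<'E'
from h import *
ims=[]
for n in ("top","side"):
    d,im=snap(n); ims.append(im); E=d["extrinsics"]; print(n,d["fx"],d["cx"],d["cy"],np.round(-np.array(E)[:3,:3].T@np.array(E)[:3,3],3),np.round(np.array(E)[:3,:3],2).tolist())
    cv2.imwrite(f'pics/{n}0.png',cv2.resize(im,(800,600),interpolation=cv2.INTER_CUBIC))
print(bot.observe())
E
```

```text
top 388.55801799105393 261.62965699869824 189.9606614683544 [0.413 0.055 0.98 ] [[0.01, -1.0, 0.01], [-0.98, -0.02, -0.18], [0.18, -0.0, -0.98]]
side 354.8898715682586 257.6762540802842 191.12343546141688 [0.325 0.612 0.496] [[-0.91, -0.42, -0.02], [-0.21, 0.49, -0.85], [0.37, -0.76, -0.53]]
{'clock': 0.1, 'qpos': array([-1.27822984,  0.52195159, -0.03635651,  1.59991666,  0.02121316,
        1.02112695, -0.11279533]), 'qd': array([ 0.00041824, -0.00189516,  0.00038324, -0.00354963, -0.00041412,
        0.00023823,  0.00197893]), 'joint_efforts': array([ 2.53686245e-03, -9.28493357e+01,  1.98342942e+00, -3.70525968e+01,
        1.80049095e-02,  5.56178871e-03, -8.88974500e-05]), 'position': array([0.22170312, 0.58404186, 0.23079702]), 'tool_rot': array([-3.14057782e+00,  6.80515754e-05,  2.77885136e+00]), 'force': array([ 0.09700493, -0.64596288,  0.32742929]), 'moment': array([-0.07145473,  0.03721951,  0.03708364]), 'finger_force': 0.0, 'grip_width': 0.08562434651975928}
```

View pics/top0.png

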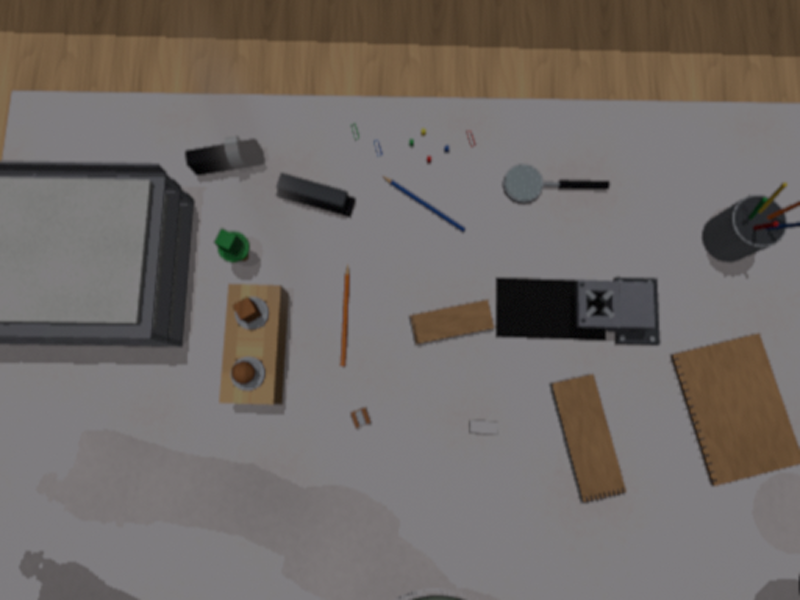

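View pics/side0.png

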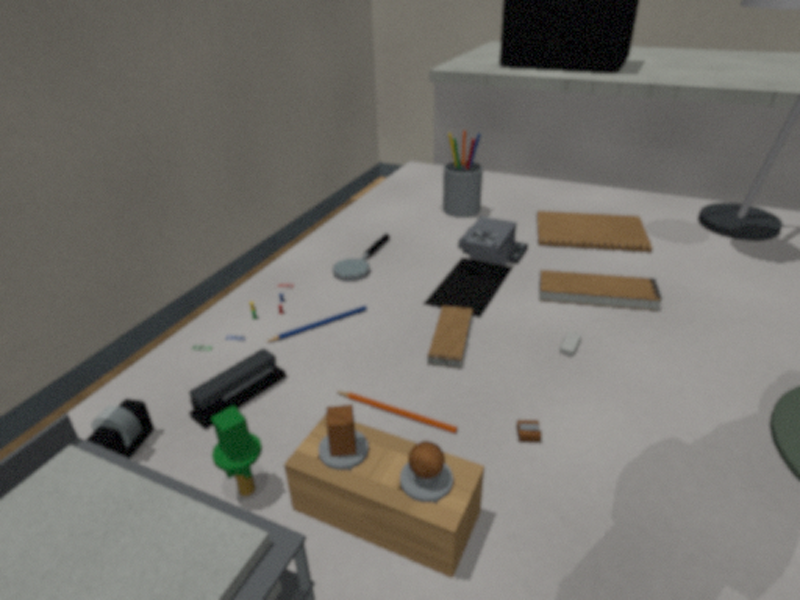

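The top picture (800-px scale) shows three brown pads. The one at (452,322) is about 80x33 px, i.e. 130x50 mm, and lies before the throat, so it's the one meant. The pad at (587,437) is about 190 mm long and the one at (737,408) is bigger still. The square-handled die is at (249,310) in the rack. The green one at (232,245) is the look-alike, and the ball-knob die is at (246,374). I'll measure these and confirm with a crop.

```bash
python3 - <<'E'
from h import *
d=dict(np.load('pics/top.npz')); im=cv2.cvtColor(d['pixels'],cv2.COLOR_RGB2BGR)
s=dict(np.load('pics/side.npz')); ims=cv2.cvtColor(s['pixels'],cv2.COLOR_RGB2BGR)
hsv=cv2.cvtColor(im,cv2.COLOR_BGR2HSV)
m=cv2.inRange(hsv,(5,70,50),(25,255,255)); m[:150]=0
cs,_=cv2.findContours(m,cv2.RETR_EXTERNAL,cv2.CHAIN_APPROX_NONE)
for c in cs:
    if cv2.contourArea(c)<60: continue
    z=.016
    P=np.float32([onz(d,*p[0],z)[:2] for p in c]); (cx,cy),(w,h),a=cv2.minAreaRect(P)
    M=cv2.moments(c); print('brown px',M['m10']/M['m00'],M['m01']/M['m00'],'z16 ctr',round(cx,4),round(cy,4),'size',round(w,4),round(h,4),a, cv2.boxPoints(((cx,cy),(w,h),a)).round(3).tolist())
def crop(i,x0,y0,x1,y1,W,H): return cv2.resize(i[y0:y1,x0:x1],(W,H),interpolation=cv2.INTER_CUBIC)
C=np.zeros((600,800,3),np.uint8)
C[:300,:800]=crop(im,255,160,435,228,800,300)
C[300:,:300]=crop(im,130,170,195,235,300,300)
C[300:,300:800]=crop(ims,170,240,320,330,500,300)
C=np.clip(C.astype(float)*1.6,0,255).astype(np.uint8)
cv2.imwrite('pics/c1.png',C)
E
```

```text
brown px 376.115273078782 280.01828580634765 z16 ctr 0.3727 -0.2302 size 0.1835 0.0683 13.759835243225098 [[0.2759999930858612, -0.21899999678134918], [0.2919999957084656, -0.2849999964237213], [0.4699999988079071, -0.24199999868869781], [0.45399999618530273, -0.17499999701976776]]
brown px 471.0616319444444 261.6683360042735 z16 ctr 0.4204 -0.465 size 0.2062 0.1483 14.545109748840332 [[0.3019999861717224, -0.4189999997615814], [0.33899998664855957, -0.5630000233650208], [0.5389999747276306, -0.5109999775886536], [0.5019999742507935, -0.367000013589859]]
brown px 288.86009174311926 205.63073394495413 z16 ctr 0.5496 -0.0185 size 0.0468 0.1273 12.467692375183105 [[0.5130000114440918, 0.039000000804662704], [0.5400000214576721, -0.0860000029206276], [0.5860000252723694, -0.07599999755620956], [0.5590000152587891, 0.04899999871850014]]
brown px 160.92973982483255 219.85671045852652 z16 ctr 0.51 0.2959 size 0.095 0.1882 89.2208480834961 [[0.41499999165534973, 0.25], [0.6029999852180481, 0.24699999392032623], [0.6050000190734863, 0.34200000762939453], [0.4169999957084656, 0.3449999988079071]]
brown px 220.4337748344371 203.63576158940398 z16 ctr 0.5546 0.1528 size 0.0088 0.157 89.14508056640625 [[0.47600001096725464, 0.15000000596046448], [0.6330000162124634, 0.1469999998807907], [0.6330000162124634, 0.15600000321865082], [0.47600001096725464, 0.15800000727176666]]
```

View pics/c1.png

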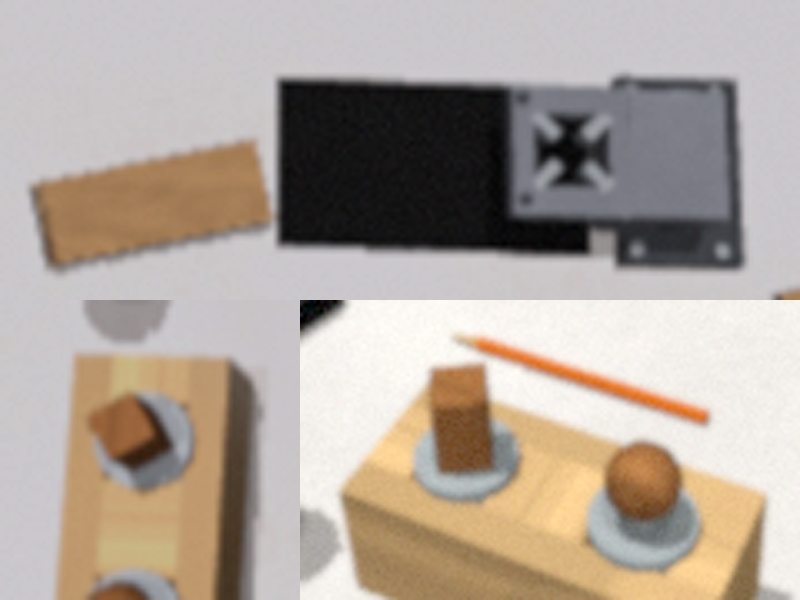

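The crop confirms the pad: brown cover, spiral on the left, measured 127x47 mm. It also confirms the square-handled die, which has a wooden prism handle on a grey flange at crop (128,430). The press hole is at crop (573,153).

```bash
python3 - <<'E'
from h import *
d=dict(np.load('pics/top.npz')); k=800/180; ky=300/68
f=lambda x,y,z: onz(d,255+x/k-.4,160+y/ky-.4,z)
h=f(573.5,153,.066); print('hole',h)
for a,b in (((278,78),(505,85)),((278,243),(590,252))):
    A,B=f(*a,0),f(*b,0); v=B-A; print('mat dir',np.degrees(np.arctan2(v[1],v[0])),A,B)
A,B=f(508,85,.066),f(508,217,.066); print('head front',A,B,np.linalg.norm(A-B),np.degrees(np.arctan2(*(B-A)[1::-1])))
for p in ((32,185),(256,142),(271,222),(50,268)): print('pad',f(*p,.016))
g=lambda x,y,z: onz(d,130+x*65/300-.4,170+y*65/300-.4,z)
for p in ((88,425),(120,393),(157,425),(125,458)): print('handle',g(*(p[0],p[1]-300),.120))
print('flange',g(143,139,.075))
E
```

```text
hole [ 0.57341384 -0.241475    0.066     ]
mat dir -90.88345565062932 [ 0.62683843 -0.09267153  0.        ] [ 0.62480312 -0.22465925  0.        ]
mat dir -90.7784792044775 [ 0.52978069 -0.09161206  0.        ] [ 0.52735808 -0.26990394  0.        ]
head front [ 0.61053556 -0.20746737  0.066     ] [ 0.53787363 -0.20493522  0.066     ] 0.07270603470978468 178.00414166453797
pad [0.55884407 0.04938697 0.016     ]
pad [ 0.58570973 -0.07735791  0.016     ]
pad [ 0.53977158 -0.0854091   0.016     ]
pad [0.51171197 0.03862407 0.016     ]
handle [0.55002098 0.30328903 0.12      ]
handle [0.5660291 0.2888087 0.12     ]
handle [0.55055342 0.26989905 0.12      ]
handle [0.53415867 0.28436763 0.12      ]
flange [0.55043686 0.28784185 0.075     ]
```

```bash

python3 -m crank '{"travel":[[2.2,-3.8,0],[4.4,-7.6,0],[6.6,-11.4,0],[8.8,-15.2,0],[11,-19,0]],"turn":[[0,0,-4],[0,0,-8],[0,0,-12],[0,0,-16],[0,0,-20]],"gripper":[0,0,0,0,0]}' 60
python3 -m crank '{"travel":[[2.2,-3.8,0],[4.4,-7.6,0],[6.6,-11.4,0],[8.8,-15.2,0],[11,-19,0]],"turn":[[0,0,-4],[0,0,-8],[0,0,-12],[0,0,-16],[0,0,-20]],"gripper":[0,0,0,0,0]}'
python3 -m crank '{"travel":[[2,-3.8,-2],[4,-7.6,-4],[6,-11.4,-6],[8,-15.2,-8],[10,-18.9,-9]],"turn":[[0,0,-4],[0,0,-8],[0,0,-12],[0,0,-16],[0,0,-16.8]],"gripper":[0,0,0,0,0]}'
python3 - <<'E'
from h import *
d,im=snap('wrist'); print(d["fx"],d["cx"],d["cy"]); cv2.imwrite('pics/w1.png',cv2.resize(im,(800,600)))
o=bot.observe(); print(o['position'],o['tool_rot'],o['qpos'])
E
```

```text
clock: 0.6
position: [0.3323, 0.3925, 0.2312]
tool_rot: [-3.141, -0.0, 2.427]
force: [0.2, 0.1, -0.0]
grip_width: 0.0851
finger_force: 0.0
clock: 1.1
position: [0.4423, 0.2026, 0.2313]
tool_rot: [3.142, -0.0, 2.078]
force: [0.8, 0.6, 0.5]
grip_width: 0.0856
finger_force: 0.0
clock: 1.6
position: [0.5416, 0.0136, 0.1395]
tool_rot: [-3.139, 0.0, 1.785]
force: [-0.1, 1.2, 0.1]
grip_width: 0.0857
finger_force: 0.0
297.3186396354542 259.869130321081 188.87759877806005
[0.54379446 0.00672893 0.13905092] [-3.13999414  0.00356181  1.7796709 ] [-0.34398574  0.53745652  0.30352698  1.9103228  -0.22631686  0.72811248
  0.29809424]
```

View pics/w1.png

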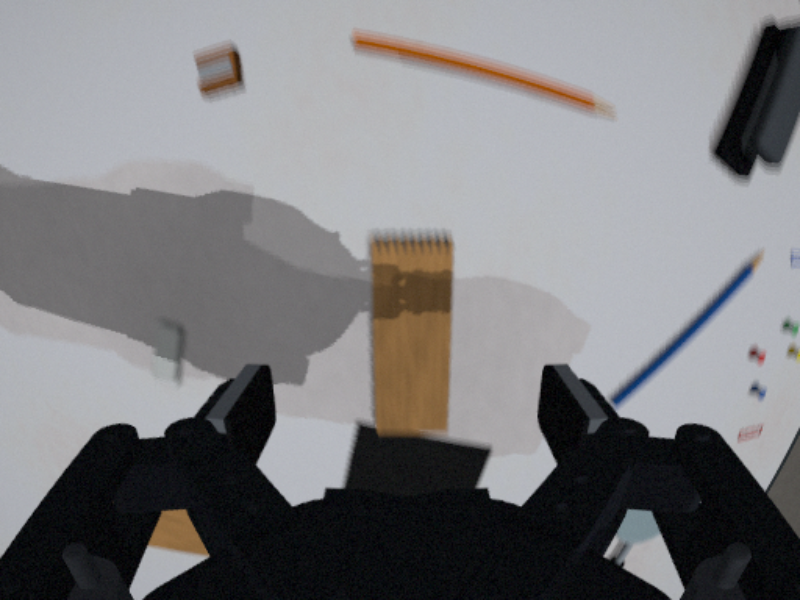

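The wrist picture shows the pad's spiral end at (411,240) and its plain end at (411,435). The fingers lie either side of it and are aligned. I'll measure it on the z=16 mm plane.

```bash
cat > pad.py <<'E'
from h import *
d,im=snap('wrist'); hsv=cv2.cvtColor(im,cv2.COLOR_BGR2HSV)
m=cv2.inRange(hsv,(5,70,30),(25,255,255))
cs,_=cv2.findContours(m,cv2.RETR_EXTERNAL,cv2.CHAIN_APPROX_NONE)
for c in cs:
    if cv2.contourArea(c)<1500: continue
    P=np.float32([onz(d,*p[0],.016,True)[:2] for p in c]); r=cv2.minAreaRect(P); B=cv2.boxPoints(r)
    e=[(np.linalg.norm(B[i]-B[(i+1)%4]),i) for i in range(4)]; i=min(e)[1]
    q=sorted([(B[i]+B[(i+1)%4])/2,(B[(i+2)%4]+B[(i+3)%4])/2],key=lambda p:p[1]); v=q[0]-q[1]
    print('pad ends',q[0].round(4),q[1].round(4),'size',r[1],'yaw',np.degrees(np.arctan2(v[1],v[0])).round(2))
o=bot.observe(); print(o['clock'],o['position'].round(4),np.degrees(o['tool_rot']).round(2),o['qpos'].round(2),o['force'].round(1))
E
python3 pad.py
```

```text
pad ends [ 0.564  -0.0821] [0.5363 0.0448] size (0.04804877191781998, 0.12988004088401794) yaw -77.7
1.7 [0.5427 0.0096 0.1398] [-1.7989e+02  1.4000e-01  1.0201e+02] [-0.35  0.53  0.3   1.91 -0.23  0.73  0.29] [-1.4  2.   0.9]
```

```bash

python3 -m crank '{"travel":[[0.1,0,-3],[0.1,0,-6],[0.1,0,-9],[0.1,0,-11],[0.1,0,-12]],"turn":[[0,0,0],[0,0,0],[0,0,0],[0,0,0],[0,0,0]],"gripper":[0,0,0,0,0]}' 25
python3 -m crank '{"travel":[[0,0,-0.6],[0,0,-1.2],[0,0,-1.6],[0,0,-1.6],[0,0,-1.6]],"turn":[[0,0,0],[0,0,0],[0,0,0],[0,0,0],[0,0,0]],"gripper":[0,0,0,0.3,0.6]}' 25
python3 -m crank '{"travel":[[0,0,0],[0,0,0],[0,0,0],[0,0,0],[0,0,0]],"turn":[[0,0,0],[0,0,0],[0,0,0],[0,0,0],[0,0,0]],"gripper":[0.7,0.7,0.7,0.7,0.7]}' 25
python3 pad.py
```

```text
clock: 2.2
position: [0.5419, 0.0155, 0.0196]
tool_rot: [-3.139, -0.0, 1.788]
force: [1.4, 0.5, -0.0]
grip_width: 0.0854
finger_force: 0.0
clock: 2.7
position: [0.5431, 0.0154, 0.0057]
tool_rot: [3.141, 0.0, 1.787]
force: [0.0, 0.1, -0.6]
grip_width: 0.0591
finger_force: 0.0
clock: 3.2
position: [0.5431, 0.0153, 0.0059]
tool_rot: [3.141, 0.0, 1.787]
force: [-0.4, 0.1, 4.8]
grip_width: 0.0474
finger_force: 25.1
pad ends [ 0.5527 -0.028 ] [0.5368 0.0449] size (0.04777395725250244, 0.0746004581451416) yaw -77.64
3.25 [0.5431 0.0154 0.0059] [179.96  -0.   102.41] [-0.28  0.75  0.2   1.96 -0.31  0.46  0.36] [-1.9 -0.2  6.1]
```

```bash

python3 -m crank '{"travel":[[0.4,-1.1,0],[0.9,-2.2,0],[1.3,-3.3,0],[1.7,-4.4,0],[2.1,-5.5,0]],"turn":[[0,0,-2],[0,0,-4],[0,0,-6],[0,0,-8],[0,0,-10]],"gripper":[0.7,0.7,0.7,0.7,0.7]}' 30
python3 -m crank '{"travel":[[0.4,-1.1,0],[0.8,-2.2,0],[1.1,-3.3,0],[1.1,-4.4,0],[1.1,-5,0]],"turn":[[0,0,-1.5],[0,0,-3],[0,0,-3.5],[0,0,-3.5],[0,0,-3.5]],"gripper":[0.7,0.7,0.7,0.7,0.7]}' 30
python3 pad.py
python3 - <<'E'
from h import *
d,im=snap('top')
cv2.imwrite('pics/t2.png',np.clip(cv2.resize(im[140:260,250:440],(800,505),interpolation=cv2.INTER_CUBIC)*1.5,0,255).astype(np.uint8))
E
```

```text
clock: 3.75
position: [0.5643, -0.0393, 0.0059]
tool_rot: [3.141, -0.001, 1.612]
force: [-1.2, 4.5, 5.7]
grip_width: 0.0467
finger_force: 30.5
clock: 4.25
position: [0.5753, -0.09, 0.0059]
tool_rot: [3.141, -0.0, 1.551]
force: [0.2, 5.8, 8.8]
grip_width: 0.047
finger_force: 31.0
pad ends [ 0.5745 -0.1344] [ 0.576  -0.0598] size (0.07461149990558624, 0.0482938252389431) yaw -91.17
4.3 [ 0.5753 -0.0908  0.0059] [179.94   0.    88.86] [-0.12  0.8   0.25  1.86 -0.35  0.53  0.35] [ 1.  -0.9  4.2]
```

View pics/t2.png

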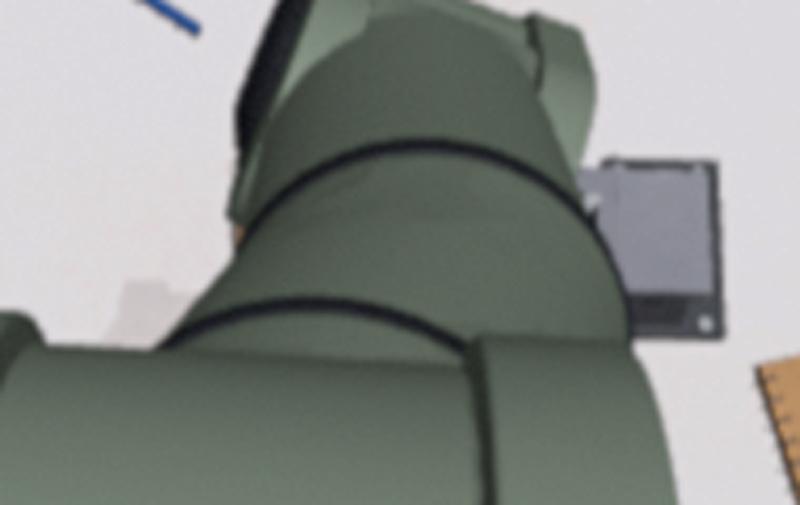

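The arm hides the top view, but the wrist measurement shows the pad straight (yaw -91.2°) and on line. I'll slide it in, slowly at the end.

```bash

python3 -m crank '{"travel":[[0,-1.4,0],[0,-2.8,0],[0,-4.2,0],[0,-5.6,0],[0,-7,0]],"turn":[[0,0,0],[0,0,0],[0,0,0],[0,0,0],[0,0,0]],"gripper":[0.7,0.7,0.7,0.7,0.7]}' 30
python3 -m crank '{"travel":[[0,-0.2,0],[0,-0.4,0],[0,-0.6,0],[0,-0.8,0],[0,-0.8,0]],"turn":[[0,0,0],[0,0,0],[0,0,0],[0,0,0],[0,0,0]],"gripper":[0.7,0.7,0.7,0.7,0.7]}' 30
python3 pad.py
```

```text
clock: 4.85
position: [0.5755, -0.159, 0.0059]
tool_rot: [3.141, -0.001, 1.553]
force: [0.3, 5.7, 7.7]
grip_width: 0.0472
finger_force: 31.0
clock: 5.35
position: [0.5754, -0.1665, 0.0059]
tool_rot: [3.141, -0.001, 1.553]
force: [-0.4, 5.3, 10.7]
grip_width: 0.0469
finger_force: 32.0
pad ends [ 0.3197 -0.2696] [ 0.451  -0.1777] size (0.16025222837924957, 0.050451166927814484) yaw -145.0
pad ends [ 0.5747 -0.2108] [ 0.5761 -0.1362] size (0.0745917409658432, 0.04843403026461601) yaw -91.07
5.4 [ 0.5755 -0.1665  0.0059] [ 1.7995e+02 -6.0000e-02  8.8960e+01] [ 0.02  0.81  0.24  1.81 -0.33  0.56  0.45] [ 0.6  5.6 10.6]
```

```bash

python3 -m crank '{"travel":[[0,-0.1,0],[0,-0.2,0],[0,-0.3,0],[0,-0.4,0],[0,-0.4,0]],"turn":[[0,0,0],[0,0,0],[0,0,0],[0,0,0],[0,0,0]],"gripper":[0.7,0.7,0.7,0.7,0.7]}' 30
python3 -m crank '{"travel":[[0,-0.1,0],[0,-0.2,0],[0,-0.3,0],[0,-0.3,0],[0,-0.3,0]],"turn":[[0,0,0],[0,0,0],[0,0,0],[0,0,0],[0,0,0]],"gripper":[0.7,0.7,0.7,0.7,0.7]}' 30
```

```text
clock: 5.9
position: [0.5756, -0.1702, 0.006]
tool_rot: [3.141, -0.001, 1.553]
force: [-0.6, 6.3, 10.3]
grip_width: 0.0471
finger_force: 32.0
clock: 6.4
position: [0.5756, -0.1715, 0.0059]
tool_rot: [3.141, -0.003, 1.554]
force: [-0.7, 15.2, 13.4]
grip_width: 0.0472
finger_force: 32.4
```

Force rose to 15 N right at the predicted spot, so the pad is against the column. I'll ease off, release and rise.

```bash

python3 -m crank '{"travel":[[0,0.15,0],[0,0.2,0],[0,0.2,0],[0,0.2,0],[0,0.2,0]],"turn":[[0,0,0],[0,0,0],[0,0,0],[0,0,0],[0,0,0]],"gripper":[0.7,0.5,0.3,0,0]}' 30
python3 -m crank '{"travel":[[0,0.3,1],[0,0.3,3],[0,1.5,7],[0,3.5,11],[0,6.5,15]],"turn":[[0,0,0],[0,0,0],[0,0,0],[0,0,0],[0,0,0]],"gripper":[0,0,0,0,0]}' 30
python3 -m crank '{"travel":[[0,0,0],[0,0,0],[0,0,0],[0,0,0],[0,0,0]],"turn":[[0,0,0],[0,0,0],[0,0,0],[0,0,0],[0,0,0]],"gripper":[0,0,0,0,0]}' 30
python3 pad.py
python3 - <<'E'
from h import *
d=dict(np.load('pics/wrist.npz')); im=cv2.cvtColor(d['pixels'],cv2.COLOR_RGB2BGR); cv2.imwrite('pics/w3.png',cv2.resize(im,(800,600)))
print(proj(d,(.5735,-.2415,.066),True))
E
```

```text
clock: 6.9
position: [0.5747, -0.1727, 0.0052]
tool_rot: [-3.141, 0.0, 1.552]
force: [-0.1, 1.0, 0.5]
grip_width: 0.0846
finger_force: 0.0
clock: 7.4
position: [0.5743, -0.1083, 0.1574]
tool_rot: [3.141, 0.001, 1.549]
force: [0.5, 0.8, 0.8]
grip_width: 0.0855
finger_force: 0.0
clock: 7.9
position: [0.5743, -0.1084, 0.1545]
tool_rot: [-3.14, 0.0, 1.551]
force: [0.6, -1.2, 0.8]
grip_width: 0.0852
finger_force: 0.0
pad ends [ 0.2721 -0.239 ] [ 0.4455 -0.1969] size (0.1783793568611145, 0.035422202199697495) yaw -166.37
pad ends [ 0.5742 -0.2322] [ 0.5762 -0.1408] size (0.09141011536121368, 0.0492304228246212) yaw -91.27
7.95 [ 0.5744 -0.1083  0.1546] [-1.7993e+02  1.0000e-02  8.8850e+01] [-0.16  0.58  0.35  1.79 -0.26  0.82  0.3 ] [-0.4 -0.4  0.3]
(np.float64(261.85665866457236), np.float64(321.04280789080275))
```

View pics/w3.png

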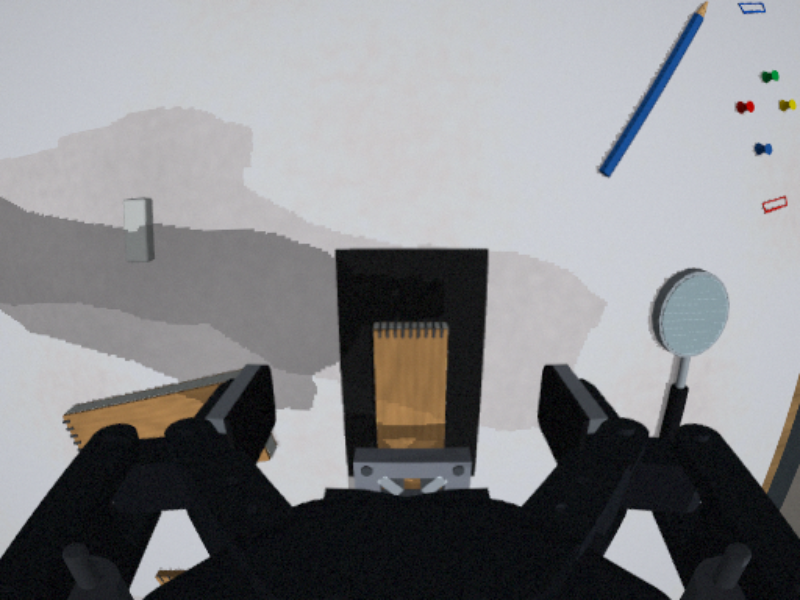

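The pad is straight in the throat: spiral end at (411,328), sides parallel to the mat. I'll move past the press so the wrist camera sees the hole.

```bash

python3 -m crank '{"travel":[[0,-4,1],[0,-8,2],[0,-12,3],[0,-16,4],[0,-18,4]],"turn":[[0,0,0],[0,0,0],[0,0,0],[0,0,0],[0,0,0]],"gripper":[0,0,0,0,0]}' 30
python3 -m crank '{"travel":[[0,0,0],[0,0,0],[0,0,0],[0,0,0],[0,0,0]],"turn":[[0,0,0],[0,0,0],[0,0,0],[0,0,0],[0,0,0]],"gripper":[0,0,0,0,0]}' 30
python3 - <<'E'
from h import *
d,im=snap('wrist'); u,v=proj(d,(.5735,-.2415,.066),True); print(u,v)
u,v=int(u),int(v); x0,y0=u-60,v-50; print(x0,y0)
cv2.imwrite('pics/w4.png',cv2.resize(im[y0:y0+90,x0:x0+120],None,fx=6,fy=6,interpolation=cv2.INTER_CUBIC)); print(bot.observe()['position'])
E
```

```text
clock: 8.45
position: [0.574, -0.2923, 0.1963]
tool_rot: [3.141, 0.002, 1.548]
force: [0.7, 1.1, 0.5]
grip_width: 0.0853
finger_force: 0.0
clock: 8.95
position: [0.575, -0.2869, 0.1952]
tool_rot: [-3.141, -0.0, 1.553]
force: [0.4, 0.3, 0.2]
grip_width: 0.0856
finger_force: 0.0
257.1375324378617 132.6853848670067
197 82
[ 0.57502013 -0.2870763   0.19529567]
```

View pics/w4.png

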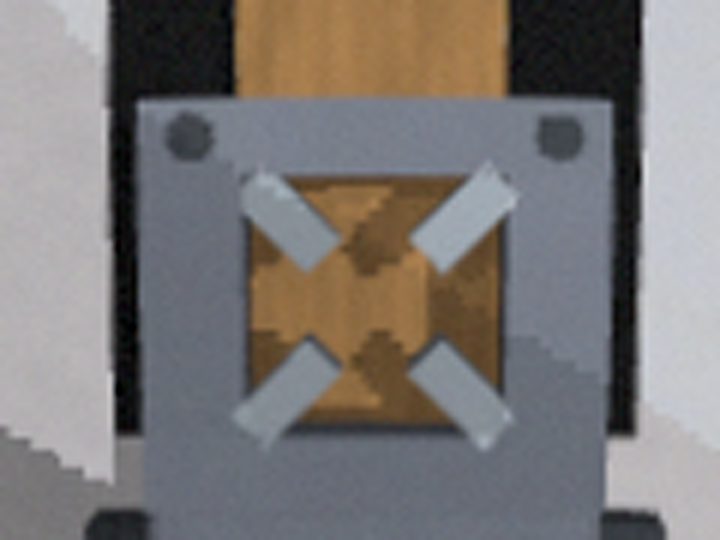

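The crop shows the hole centre at about (376,304), i.e. pixel (259.3,132.3), with the pad below it and all the keyways clear.

```bash
python3 - <<'E'
from h import *
d=dict(np.load('pics/wrist.npz'))
g=lambda x,y,z=.066: onz(d,197+x/6-.42,82+y/6-.42,z,True)
print('hole',g(376,304), 'by tips', np.mean([g(*p) for p in ((325,256),(429,255),(326,355),(424,355))],0),'by edges',[ (g(249,301)+g(504,301))/2,(g(376,176)+g(376,430))/2])
print('tip radius',[np.linalg.norm(g(*p)-g(376,304)) for p in ((325,256),(429,255),(326,355),(424,355))])
for a,b in (((138,100),(610,102)),((189,137),(560,137)),((138,100),(145,500)),((610,102),(604,500)),((249,190),(249,410)),((504,190),(504,410))):
    v=(g(*b)-g(*a)); print(np.degrees(np.arctan2(v[1],v[0]))%90,np.linalg.norm(v))
E
```

```text
hole [ 0.57543055 -0.24113376  0.066     ] by tips [ 0.57542545 -0.24132863  0.066     ] by edges [array([ 0.57551413, -0.24058627,  0.066     ]), array([ 0.57543041, -0.24109057,  0.066     ])]
tip radius [np.float64(0.010670564493238171), np.float64(0.01099536824907534), np.float64(0.010934631100581262), np.float64(0.010722380122128441)]
88.64069510806956 0.07126046510065441
88.89337480457311 0.05597455728132981
88.84801326960033 0.06195205526669043
89.09570180226156 0.06160599183768091
88.334029555518 0.033827790541508876
89.48765918327884 0.0338207636961619
```

```bash

python3 -m crank '{"travel":[[-0.4,3.5,0.4],[-0.8,7,0.8],[-1.3,10.5,1.2],[-1.8,14,1.6],[-2.2,17.7,1.8]],"turn":[[0,0,-2.7],[0,0,-5.4],[0,0,-8.1],[0,0,-10.8],[0,0,-13.7]],"gripper":[0,0,0,0,0]}' 30
python3 -m crank '{"travel":[[-0.4,3.5,0.4],[-0.8,7,0.8],[-1.3,10.5,1.2],[-1.8,14,1.6],[-2.2,17.7,1.8]],"turn":[[0,0,-2.7],[0,0,-5.4],[0,0,-8.1],[0,0,-10.8],[0,0,-13.7]],"gripper":[0,0,0,0,0]}' 30
python3 -m crank '{"travel":[[-0.4,3.5,0.4],[-0.8,7,0.8],[-1.3,10.5,1.2],[-1.8,14,1.6],[-2.1,17.6,1.9]],"turn":[[0,0,-2.7],[0,0,-5.4],[0,0,-8.1],[0,0,-10.8],[0,0,-13.6]],"gripper":[0,0,0,0,0]}' 30
python3 -m crank '{"travel":[[0,0,0],[0,0,0],[0,0,0],[0,0,0],[0,0,0]],"turn":[[0,0,0],[0,0,0],[0,0,0],[0,0,0],[0,0,0]],"gripper":[0,0,0,0,0]}' 30
python3 - <<'E'
from h import *
d,im=snap('wrist'); u,v=proj(d,(.55,.288,.12),True); print(u,v)
u,v=int(u),int(v); x0,y0=max(u-60,0),max(v-45,0); print(x0,y0)
cv2.imwrite('pics/w5.png',np.clip(cv2.resize(im[y0:y0+90,x0:x0+120],None,fx=6,fy=6,interpolation=cv2.INTER_CUBIC)*1.2,0,255)); o=bot.observe();print(o['position'],np.degrees(o['tool_rot']),o['qpos'])
E
```

```text
clock: 9.5
position: [0.5525, -0.1093, 0.2137]
tool_rot: [3.141, -0.0, 1.311]
force: [0.7, 0.1, -0.1]
grip_width: 0.0854
finger_force: 0.0
clock: 10.0
position: [0.5304, 0.0678, 0.2318]
tool_rot: [3.141, -0.001, 1.072]
force: [1.0, 0.4, 1.0]
grip_width: 0.0855
finger_force: 0.0
clock: 10.5
position: [0.5092, 0.2439, 0.2507]
tool_rot: [-3.141, -0.0, 0.835]
force: [0.6, 0.4, -0.3]
grip_width: 0.0855
finger_force: 0.0
clock: 11.0
position: [0.51, 0.2415, 0.2504]
tool_rot: [-3.142, -0.0, 0.835]
force: [-0.6, 0.6, 0.1]
grip_width: 0.0853
finger_force: 0.0
257.96255413527047 115.43107425559698
197 70
[0.51000834 0.24165115 0.25036766] [-1.79997971e+02 -5.46609492e-03  4.78559860e+01] [-0.93066816  0.45174032  0.53585413  1.76213015 -0.26801668  1.00078579
 -1.02844466][ WARN:0@2.106] global loadsave.cpp:1063 imwrite_ Unsupported depth image for selected encoder is fallbacked to CV_8U.
```

View pics/w5.png

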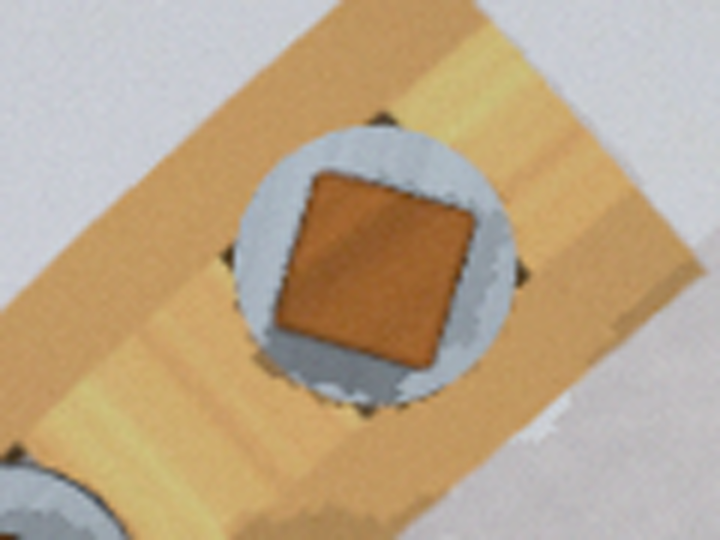

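The crop shows the handle top with corners at (318,172), (474,212), (434,369) and (278,326), about 15° off the tool axes.

```bash
python3 - <<'E'
from h import *
d=dict(np.load('pics/wrist.npz'))
g=lambda p,z=.12: onz(d,197+p[0]/6-.42,70+p[1]/6-.42,z,True)
c=[g(p) for p in ((318,172),(474,212),(434,369),(278,326))]
print('ctr',np.mean(c,0),'flange',g((375,265),.075))
for i in range(4):
    v=c[(i+1)%4]-c[i]; print(np.degrees(np.arctan2(v[1],v[0]))%90,np.linalg.norm(v))
E
```

```text
ctr [0.55143779 0.2878488  0.12      ] flange [0.55118233 0.28795399 0.075     ]
33.31750041786568 0.024329142526611086
33.90126621085244 0.024844303192068134
32.15480803062239 0.02467076736115736
33.12115155275947 0.024342551775336486
```

```bash

python3 -m crank '{"travel":[[2,2.3,0],[4.1,4.6,-1],[4.1,4.6,-5],[4.1,4.6,-8],[4.1,4.6,-11]],"turn":[[0,0,-7],[0,0,-14.7],[0,0,-14.7],[0,0,-14.7],[0,0,-14.7]],"gripper":[0,0,0,0,0]}' 30
python3 -m crank '{"travel":[[0,0,-2],[0,0,-4],[0,0,-5.5],[0,0,-6],[0,0,-6]],"turn":[[0,0,0],[0,0,0],[0,0,0],[0,0,0],[0,0,0]],"gripper":[0,0,0,0,0]}' 30
python3 -m crank '{"travel":[[0,0,0],[0,0,0],[0,0,0],[0,0,0],[0,0,0]],"turn":[[0,0,0],[0,0,0],[0,0,0],[0,0,0],[0,0,0]],"gripper":[0.3,0.5,0.7,0.9,1]}' 60
python3 -m crank '{"travel":[[0,0,0],[0,0,0],[0,0,0],[0,0,0],[0,0,0]],"turn":[[0,0,0],[0,0,0],[0,0,0],[0,0,0],[0,0,0]],"gripper":[1,1,1,1,1]}' 80
```

```text
clock: 11.55
position: [0.5508, 0.2879, 0.1388]
tool_rot: [3.141, 0.0, 0.579]
force: [0.4, 0.2, -0.6]
grip_width: 0.0854
finger_force: 0.0
clock: 12.05
position: [0.5508, 0.288, 0.0801]
tool_rot: [3.142, 0.001, 0.579]
force: [-0.1, 1.0, 1.0]
grip_width: 0.0853
finger_force: 0.0
clock: 12.55
position: [0.551, 0.2885, 0.0808]
tool_rot: [-3.141, -0.001, 0.58]
force: [-1.9, -0.2, 6.1]
grip_width: 0.0255
finger_force: 58.3
clock: 13.05
position: [0.5509, 0.2884, 0.0809]
tool_rot: [-3.141, -0.001, 0.58]
force: [-1.8, -0.4, 6.9]
grip_width: 0.025
finger_force: 77.6
```

```bash

python3 -m crank '{"travel":[[0,0,1.5],[0,0,4],[0,0,8],[0,0,12],[0,0,15]],"turn":[[0,0,0],[0,0,0],[0,0,0],[0,0,0],[0,0,0]],"gripper":[1,1,1,1,1]}' 80
python3 -m crank '{"travel":[[0.2,-3.5,0],[0.4,-7,0],[0.6,-10.5,0],[0.7,-14,0],[0.8,-17.6,0]],"turn":[[0,0,3.8],[0,0,7.6],[0,0,11.4],[0,0,15.2],[0,0,18.6]],"gripper":[1,1,1,1,1]}' 80
python3 -m crank '{"travel":[[0.2,-3.5,0],[0.4,-7,0],[0.6,-10.5,0],[0.7,-14,0],[0.8,-17.6,0]],"turn":[[0,0,3.8],[0,0,7.6],[0,0,11.4],[0,0,15.2],[0,0,18.6]],"gripper":[1,1,1,1,1]}' 80
python3 -m crank '{"travel":[[0.2,-3.5,0],[0.4,-7,0],[0.6,-10.5,0],[0.7,-14,0],[0.8,-17.7,0]],"turn":[[0,0,3.8],[0,0,7.6],[0,0,11.4],[0,0,15.2],[0,0,18.6]],"gripper":[1,1,1,1,1]}' 80
python3 -m crank '{"travel":[[0,0,0],[0,0,0],[0,0,0],[0,0,0],[0,0,0]],"turn":[[0,0,0],[0,0,0],[0,0,0],[0,0,0],[0,0,0]],"gripper":[1,1,1,1,1]}' 80
python3 - <<'E'
from h import *
d,im=snap('wrist'); p=proj(d,(.5754,-.2411,.12),True); print(p)
d2,im2=snap('side'); q=proj(d2,(.5754,-.2411,.15)); print(q); a,b=int(q[0]),int(q[1])
w=cv2.resize(im[140:384,160:360],(480,586)); s=cv2.resize(im2[max(b-60,0):b+60,a-32:a+32],(312,586),interpolation=cv2.INTER_CUBIC)
cv2.imwrite('pics/w6.png',np.hstack([w,s])); o=bot.observe();print(o['position'],np.degrees(o['tool_rot']),o['force'],o['moment'])
E
```

```text
clock: 13.55
position: [0.5511, 0.2881, 0.2337]
tool_rot: [3.141, -0.002, 0.579]
force: [-0.1, 0.1, -2.0]
grip_width: 0.0251
finger_force: 78.2
clock: 14.05
position: [0.5586, 0.1109, 0.2313]
tool_rot: [3.141, -0.001, 0.907]
force: [0.8, -0.1, -2.0]
grip_width: 0.0252
finger_force: 78.3
clock: 14.55
position: [0.5666, -0.0652, 0.2313]
tool_rot: [3.141, -0.0, 1.232]
force: [0.6, -0.6, -1.6]
grip_width: 0.0249
finger_force: 78.3
clock: 15.05
position: [0.5746, -0.2421, 0.2313]
tool_rot: [3.141, 0.0, 1.556]
force: [0.7, 0.5, -1.4]
grip_width: 0.0258
finger_force: 78.3
clock: 15.55
position: [0.575, -0.2398, 0.2305]
tool_rot: [3.141, -0.0, 1.555]
force: [0.6, 0.6, -0.9]
grip_width: 0.0249
finger_force: 78.4
(np.float64(260.1516960632645), np.float64(187.47182459163224))
(np.float64(311.11575197489793), np.float64(122.35243837067327))
[ 0.57498871 -0.24006465  0.23042029] [ 1.79997674e+02 -4.10093928e-03  8.90604904e+01] [ 0.3850633  -0.36739121 -2.49203834] [-0.04137791 -0.03546008 -0.03306443]
```

View pics/w6.png

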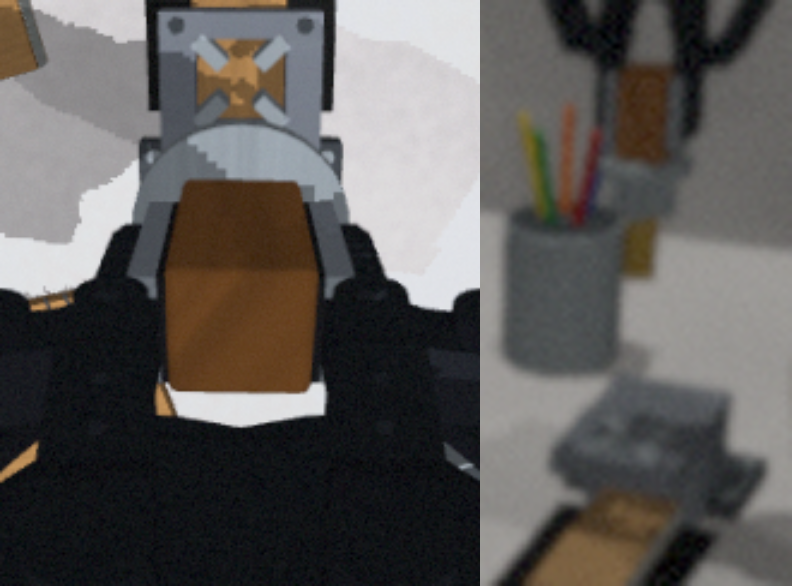

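The picture shows the die gripped upright, with the handle top at about (163..318, 268..390) and the hole ahead at (241,79). I'll compute the relative offset from this one view.

```bash
python3 - <<'E'
from h import *
d=dict(np.load('pics/wrist.npz')); P=np.array([.57499,-.24006,.2304])
g=lambda p,z: onz(d,160+p[0]/2.4-.3,140+p[1]/2.4-.3,z,True)
zt=.2304-.0108+.05
c=[g(p,zt) for p in ((163,268),(318,268),(314,391),(166,391))]
print('top ctr',np.mean(c,0),[np.linalg.norm(c[i]-c[i-1]).round(4) for i in range(4)])
e=c[1]-c[0]; print('yaw',np.degrees(np.arctan2(e[1],e[0]))%90)
b=[g(p,zt-.045) for p in ((181,181),(300,181))]; print('bottom edge',b)
# flange rim: leftmost/rightmost/top
print('flange front',g((240,124),zt-.045), g((133,218),zt-.045),g((349,218),zt-.045))
print('hole',g((241,79),.066))
E
```

```text
top ctr [ 0.57517072 -0.23897033  0.2696    ] [np.float64(0.0253), np.float64(0.0253), np.float64(0.0253), np.float64(0.0265)]
yaw 89.03353437181003
bottom edge [array([ 0.56217094, -0.22773058,  0.2246    ]), array([ 0.58863479, -0.22817702,  0.2246    ])]
flange front [ 0.57551696 -0.21476168  0.2246    ] [ 0.55074759 -0.23665294  0.2246    ] [ 0.59998286 -0.23748708  0.2246    ]
hole [ 0.57543449 -0.23951059  0.066     ]
```

```bash

python3 -m crank '{"travel":[[0,-0.05,-2],[0,-0.05,-4],[0,-0.05,-6],[0,-0.05,-8],[0,-0.05,-8.5]],"turn":[[0,0,0],[0,0,0],[0,0,0],[0,0,0],[0,0,0]],"gripper":[1,1,1,1,1]}' 80
python3 -m crank '{"travel":[[0,0,-0.7],[0,0,-1.4],[0,0,-2.1],[0,0,-2.8],[0,0,-3.5]],"turn":[[0,0,0],[0,0,0],[0,0,0],[0,0,0],[0,0,0]],"gripper":[1,1,1,1,1]}' 80
python3 -m crank '{"travel":[[0,0,-0.2],[0,0,-0.4],[0,0,-0.6],[0,0,-0.8],[0,0,-0.8]],"turn":[[0,0,0],[0,0,0],[0,0,0],[0,0,0],[0,0,0]],"gripper":[1,1,1,1,1]}' 80
python3 -c "
from h import *
o=bot.observe();print(o['position'],np.degrees(o['tool_rot']),o['force'],o['moment'])"
```

```text
clock: 16.15
position: [0.574, -0.2405, 0.1434]
tool_rot: [-3.139, -0.001, 1.554]
force: [-0.1, -0.3, -2.3]
grip_width: 0.0249
finger_force: 78.5
clock: 16.65
position: [0.5749, -0.2412, 0.11]
tool_rot: [3.141, 0.0, 1.554]
force: [-0.0, 0.6, -1.8]
grip_width: 0.0252
finger_force: 78.5
clock: 17.15
position: [0.5748, -0.2412, 0.1022]
tool_rot: [-3.141, -0.0, 1.554]
force: [-0.1, -0.1, -1.5]
grip_width: 0.0251
finger_force: 78.5
[ 0.57481004 -0.24117908  0.1021695 ] [-1.79994215e+02 -1.47894240e-03  8.90105293e+01] [-0.08790928 -0.09366296 -1.53421197] [ 0.00428214  0.01695893 -0.0057465 ]
```

```bash

python3 -m crank '{"travel":[[0.04,0,0],[0.04,0,-0.1],[0.04,0,-0.2],[0.04,0,-0.3],[0.04,0,-0.4]],"turn":[[0,0,0],[0,0,0],[0,0,0],[0,0,0],[0,0,0]],"gripper":[1,1,1,1,1]}' 80
python3 -m crank '{"travel":[[0,0,-0.1],[0,0,-0.2],[0,0,-0.3],[0,0,-0.3],[0,0,-0.3]],"turn":[[0,0,0],[0,0,0],[0,0,0],[0,0,0],[0,0,0]],"gripper":[1,1,1,1,1]}' 80
python3 -c "
from h import *
o=bot.observe();print(o['position'],np.degrees(o['tool_rot']),o['force'],o['moment'])"
```

```text
clock: 17.65
position: [0.5752, -0.2412, 0.0982]
tool_rot: [-3.142, -0.0, 1.554]
force: [-0.2, 0.2, -1.9]
grip_width: 0.0252
finger_force: 78.5
clock: 18.15
position: [0.5752, -0.2412, 0.0953]
tool_rot: [-3.142, 0.0, 1.554]
force: [0.8, -0.1, -1.6]
grip_width: 0.0252
finger_force: 78.5
[ 0.5752069  -0.24120331  0.0952767 ] [-1.79994832e+02  3.09036936e-04  8.90122321e+01] [ 0.77560914 -0.14642601 -1.59263414] [-0.0394947   0.01848838 -0.00426818]
```

The ribs are 5.5 mm in with no resistance, so I'll press on.

```bash

python3 -m crank '{"travel":[[0,0,-0.2],[0,0,-0.4],[0,0,-0.6],[0,0,-0.8],[0,0,-1]],"turn":[[0,0,0],[0,0,0],[0,0,0],[0,0,0],[0,0,0]],"gripper":[1,1,1,1,1]}' 100
python3 -m crank '{"travel":[[0,0,-0.2],[0,0,-0.4],[0,0,-0.5],[0,0,-0.6],[0,0,-0.7]],"turn":[[0,0,0],[0,0,0],[0,0,0],[0,0,0],[0,0,0]],"gripper":[1,1,1,1,1]}' 100
python3 -m crank '{"travel":[[0,0,-0.05],[0,0,-0.1],[0,0,-0.15],[0,0,-0.2],[0,0,-0.2]],"turn":[[0,0,0],[0,0,0],[0,0,0],[0,0,0],[0,0,0]],"gripper":[1,1,1,1,1]}' 100
python3 -c "
from h import *
o=bot.observe();print(o['position'],np.degrees(o['tool_rot']),o['force'],o['moment'])"
```

```text
clock: 18.65
position: [0.5752, -0.2412, 0.085]
tool_rot: [-3.141, 0.0, 1.553]
force: [0.3, 0.2, -1.3]
grip_width: 0.025
finger_force: 97.9
clock: 19.15
position: [0.5752, -0.2413, 0.0785]
tool_rot: [3.141, 0.0, 1.553]
force: [-2.0, 1.3, 6.1]
grip_width: 0.0247
finger_force: 99.4
clock: 19.65
position: [0.5753, -0.2413, 0.0769]
tool_rot: [3.141, -0.0, 1.553]
force: [-4.5, 2.2, 12.8]
grip_width: 0.0247
finger_force: 100.5
[ 0.57531322 -0.24126102  0.07691712] [ 1.79979794e+02 -3.79921075e-03  8.90068494e+01] [-4.54286991  2.18109535 12.77937434] [ 0.45643356  1.1427972  -0.0078953 ]
```

```bash

python3 -m crank '{"travel":[[0,0,-0.05],[0,0,-0.1],[0,0,-0.1],[0,0,-0.1],[0,0,-0.1]],"turn":[[0,0,0],[0,0,0],[0,0,0],[0,0,0],[0,0,0]],"gripper":[1,1,1,1,1]}' 100
python3 - <<'E'
from h import *
o=bot.observe();print(o['position'],np.degrees(o['tool_rot']),o['force'],o['moment'])
d2,im2=snap('side'); q=proj(d2,(.5754,-.2411,.07)); a,b=int(q[0]),int(q[1])
cv2.imwrite('pics/s7.png',cv2.resize(im2[b-45:b+45,a-60:a+60],None,fx=6,fy=6,interpolation=cv2.INTER_CUBIC))
E
```

```text
clock: 20.15
position: [0.5753, -0.2413, 0.0769]
tool_rot: [3.141, -0.0, 1.553]
force: [-9.7, 3.9, 29.9]
grip_width: 0.0251
finger_force: 102.8
[ 0.57532072 -0.24126774  0.07685251] [ 1.79960328e+02 -1.53587893e-02  8.90023018e+01] [-9.71469966  3.89578347 29.88997177] [ 0.97929754  2.42444179 -0.05015093]
```

View pics/s7.png

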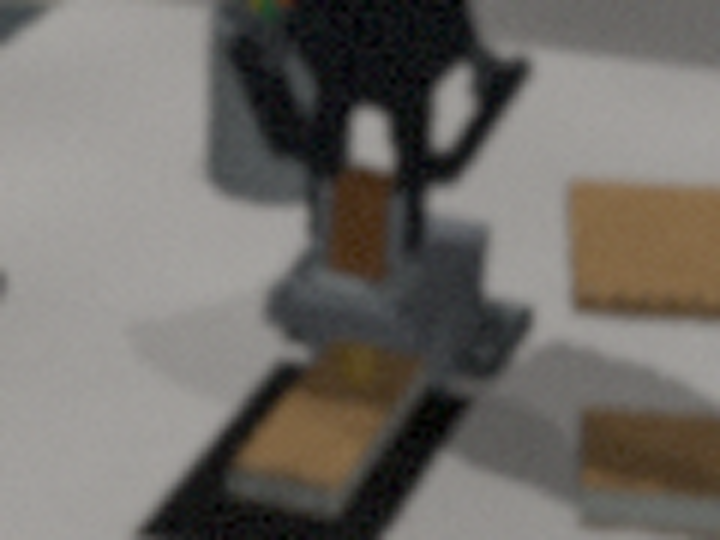

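The side picture shows the flange flat on the head, at about (360,290). The brass foot is on the pad at (360,362). TCP height has stopped changing while force rose to 30 N, so the shoulder is home.

```bash
python3 -c "
from workcell import bot
print(bot.job_done())"
```

```text
the job is handed in; nothing more can be done
None
```

I handed the job in at about 20 s, with the pad up against the column and the square-handled die meshed and held fully home under about 30 N; no verdict came back.

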